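Put the weld coupons away in the cabinet drawer

TASK

Move the black lens case off the loading plate into the green tray, and set all the aluminium weld coupons on the plate in one straight, closed-up row, side by side, leading into the mouth of the open drawer. Push the row from its outer end, as one block that neither buckles nor opens up, into the drawer until every coupon is wholly inside, and then push the drawer fully home past its catch. Leave everything else on the bench where it is.

Things in the scene. Friction and masses are not known exactly. Their poses are not given: they have to be found in the camera images.
- cabinet: low grey steel coupon cabinet, 82 mm high, 170 mm deep, fixed; a field microscope on its roof (300 mm high in all, over 35 mm behind the front face). Origin on the bench in the plane of its front face, in line with the drawer's mouth; x points into the cabinet, away from the robot, y left along the face, z up; turned up to 0.1 rad. Its inside is free from y = -7 to 217 mm
- plate (a point): middle of the loading plate's top: dark steel, flat, no rims, top 16 mm above the bench, 123 mm (x) by 212 mm (y), fixed to the cabinet in front of its face and right of the drawer; its left edge lies 3 mm from the drawer's mouth; axes as the cabinet's
- drawer (a joint): opening of the blue-fronted drawer in m: 0 = fully home, 0.137 = fully out; starts 0.115 to 0.134. It slides along the cabinet's x, with about 2.5 N of friction, and stays where it is left. Over the last 15 mm a spring catch has to be passed (about 8 N in all); past it the catch holds the drawer at 0
- drawer_mouth (a point): middle of the drawer's open right-hand end, its mouth, on the drawer's floor, 14.5 mm above the bench (1.5 mm below the plate); moves with the drawer; axes as the cabinet's: y points into the drawer, along the row. The trough is 68 mm wide (x), y = 0 to 205 mm, open at y = 0, where its walls flare out to about 85 mm over the first 25 mm; walls 46 mm high
- drawer_strap (a point): middle of the front edge of the yellow hold-down strap's crosspiece, 45 mm in from the mouth, 46 mm above the drawer's floor. The strap (12 mm wide) runs on from it along the trough's middle to its far end, so coupons cannot be put in from above but must be slid in through the mouth
- drawer_front (a point): point on the outer (robot-side) face of the drawer's front panel, in the middle of its width, 45 mm above the bench; axes as the cabinet's; the panel is 214 mm wide and reaches from 4 to 66 mm above the bench; a black finger rail (look only, 8 mm deep) runs along its upper edge
- case_tray: green open tray 150 x 130 x 35 mm (x, y, z), walls 5 mm, floor 5 mm, fixed; origin under its centre on the bench
- lens_case: black spare-lens case 90 x 45 x 45 mm with a yellow line round it, 0.12 kg, long in its own x; origin at its centre; it starts on the loading plate, in the way
- coupon1: aluminium weld coupon, a bar 60 x 36 x 36 mm, long in its own x, red band, dark weld bead on top, about 0.2 kg; origin at its centre; starts on the bench near the robot. Three to five are there; absent ones read None. In the row the long axes lie along the drawer's x, so the 36 mm widths add up along y; any long face may be up, in any order
- coupon2: aluminium weld coupon, a bar 60 x 36 x 36 mm, long in its own x, red band, dark weld bead on top, about 0.2 kg; origin at its centre; starts on the bench near the robot. Three to five are there; absent ones read None. In the row the long axes lie along the drawer's x, so the 36 mm widths add up along y; any long face may be up, in any order
- coupon3: aluminium weld coupon, a bar 60 x 36 x 36 mm, long in its own x, red band, dark weld bead on top, about 0.2 kg; origin at its centre; starts on the bench near the robot. Three to five are there; absent ones read None. In the row the long axes lie along the drawer's x, so the 36 mm widths add up along y; any long face may be up, in any order
- coupon4: aluminium weld coupon, a bar 60 x 36 x 36 mm, long in its own x, red band, dark weld bead on top, about 0.2 kg; origin at its centre; starts on the bench near the robot. Three to five are there; absent ones read None. In the row the long axes lie along the drawer's x, so the 36 mm widths add up along y; any long face may be up, in any order
- coupon5: aluminium weld coupon, a bar 60 x 36 x 36 mm, long in its own x, red band, dark weld bead on top, about 0.2 kg; origin at its centre; starts on the bench near the robot. Three to five are there; absent ones read None. In the row the long axes lie along the drawer's x, so the 36 mm widths add up along y; any long face may be up, in any order
- step_block: dark steel step block, 60 x 36 x 34 mm, lying among the coupons; origin under its centre; leave it alone
- spray_can: orange spray can, 60 mm across, 140 mm high, right of the cabinet; origin under its centre; leave alone
- paste_jar: jar of polishing paste, 70 mm across, 70 mm high; origin under its centre; leave alone
- weld_ring: dark steel disc, 80 mm across, 30 mm high; origin under its centre; leave alone
- grinder: yellow and silver angle grinder, about 270 mm long (own x), 75 mm high, left of the cabinet; origin under its body; leave alone
- wire_brush: brush, 200 mm long, lying right of the robot; leave alone
Not all that is in view belongs to the job. Of the things like the lens_case, leave any that is brown; of the rest the smaller one is meant.

How it is judged:
On the way, in this order (a step that is already met when the one before it is completed fails the run):
1. case in the tray; all coupons on the plate in one row in line with the open drawer's mouth: gaps under 10 mm, within 14 mm of the mouth's middle line, square within 0.2 rad (x of lens_case in the frame of case_tray between -0.065 and 0.065 m and y of lens_case in the frame of case_tray between -0.055 and 0.055 m and height (world z) of lens_case below 0.06 m and value of joint drawer above 0.09 m and (distance between coupon1 and coupon2 below 0.046 m or distance between coupon1 and coupon3 below 0.046 m or distance between coupon1 and coupon4 below 0.046 m or distance between coupon1 and coupon5 below 0.046 m) and x of coupon1 in the frame of drawer_mouth between -0.014 and 0.014 m and z of coupon1 in the frame of drawer_mouth between 0.012 and 0.027 m and angle between the x axis of each of coupon1, coupon2, coupon3, coupon4, coupon5 and the x axis of drawer_mouth, either way round below 0.2 rad and y of coupon1 in the frame of drawer_mouth between -0.21 and -0.005 m and (distance between coupon2 and coupon1 below 0.046 m or distance between coupon2 and coupon3 below 0.046 m or distance between coupon2 and coupon4 below 0.046 m or distance between coupon2 and coupon5 below 0.046 m) and x of coupon2 in the frame of drawer_mouth between -0.014 and 0.014 m and z of coupon2 in the frame of drawer_mouth between 0.012 and 0.027 m and y of coupon2 in the frame of drawer_mouth between -0.21 and -0.005 m and (distance between coupon3 and coupon1 below 0.046 m or distance between coupon3 and coupon2 below 0.046 m or distance between coupon3 and coupon4 below 0.046 m or distance between coupon3 and coupon5 below 0.046 m) and x of coupon3 in the frame of drawer_mouth between -0.014 and 0.014 m and z of coupon3 in the frame of drawer_mouth between 0.012 and 0.027 m and y of coupon3 in the frame of drawer_mouth between -0.21 and -0.005 m and (distance between coupon4 and coupon1 below 0.046 m or distance between coupon4 and coupon2 below 0.046 m or distance between coupon4 and coupon3 below 0.046 m or distance between coupon4 and coupon5 below 0.046 m) and x of coupon4 in the frame of drawer_mouth between -0.014 and 0.014 m and z of coupon4 in the frame of drawer_mouth between 0.012 and 0.027 m and y of coupon4 in the frame of drawer_mouth between -0.21 and -0.005 m and (distance between coupon5 and coupon1 below 0.046 m or distance between coupon5 and coupon2 below 0.046 m or distance between coupon5 and coupon3 below 0.046 m or distance between coupon5 and coupon4 below 0.046 m) and x of coupon5 in the frame of drawer_mouth between -0.014 and 0.014 m and z of coupon5 in the frame of drawer_mouth between 0.012 and 0.027 m and y of coupon5 in the frame of drawer_mouth between -0.21 and -0.005 m), for 0.2 s.
2. the row goes in as one block: its head over 30 mm into the open drawer, the whole row still closed up (gaps under 10 mm) and straight (14 mm, 0.2 rad) (value of joint drawer above 0.09 m and y of any of coupon1, coupon2, coupon3, coupon4, coupon5 in the frame of drawer_mouth above 0.05 m and (distance between coupon1 and coupon2 below 0.046 m or distance between coupon1 and coupon3 below 0.046 m or distance between coupon1 and coupon4 below 0.046 m or distance between coupon1 and coupon5 below 0.046 m) and x of coupon1 in the frame of drawer_mouth between -0.014 and 0.014 m and z of coupon1 in the frame of drawer_mouth between 0.012 and 0.027 m and angle between the x axis of each of coupon1, coupon2, coupon3, coupon4, coupon5 and the x axis of drawer_mouth, either way round below 0.2 rad and (distance between coupon2 and coupon1 below 0.046 m or distance between coupon2 and coupon3 below 0.046 m or distance between coupon2 and coupon4 below 0.046 m or distance between coupon2 and coupon5 below 0.046 m) and x of coupon2 in the frame of drawer_mouth between -0.014 and 0.014 m and z of coupon2 in the frame of drawer_mouth between 0.012 and 0.027 m and (distance between coupon3 and coupon1 below 0.046 m or distance between coupon3 and coupon2 below 0.046 m or distance between coupon3 and coupon4 below 0.046 m or distance between coupon3 and coupon5 below 0.046 m) and x of coupon3 in the frame of drawer_mouth between -0.014 and 0.014 m and z of coupon3 in the frame of drawer_mouth between 0.012 and 0.027 m and (distance between coupon4 and coupon1 below 0.046 m or distance between coupon4 and coupon2 below 0.046 m or distance between coupon4 and coupon3 below 0.046 m or distance between coupon4 and coupon5 below 0.046 m) and x of coupon4 in the frame of drawer_mouth between -0.014 and 0.014 m and z of coupon4 in the frame of drawer_mouth between 0.012 and 0.027 m and (distance between coupon5 and coupon1 below 0.046 m or distance between coupon5 and coupon2 below 0.046 m or distance between coupon5 and coupon3 below 0.046 m or distance between coupon5 and coupon4 below 0.046 m) and x of coupon5 in the frame of drawer_mouth between -0.014 and 0.014 m and z of coupon5 in the frame of drawer_mouth between 0.012 and 0.027 m), for 0.05 s.
3. every coupon is wholly inside the still open drawer, the row closed up and straight (value of joint drawer above 0.09 m and (distance between coupon1 and coupon2 below 0.046 m or distance between coupon1 and coupon3 below 0.046 m or distance between coupon1 and coupon4 below 0.046 m or distance between coupon1 and coupon5 below 0.046 m) and x of coupon1 in the frame of drawer_mouth between -0.014 and 0.014 m and z of coupon1 in the frame of drawer_mouth between 0.012 and 0.027 m and angle between the x axis of each of coupon1, coupon2, coupon3, coupon4, coupon5 and the x axis of drawer_mouth, either way round below 0.2 rad and y of coupon1 in the frame of drawer_mouth between 0.0195 and 0.195 m and x of coupon1 in the frame of drawer_mouth between -0.02 and 0.02 m and z of coupon1 in the frame of drawer_mouth between 0.012 and 0.027 m and (distance between coupon2 and coupon1 below 0.046 m or distance between coupon2 and coupon3 below 0.046 m or distance between coupon2 and coupon4 below 0.046 m or distance between coupon2 and coupon5 below 0.046 m) and x of coupon2 in the frame of drawer_mouth between -0.014 and 0.014 m and z of coupon2 in the frame of drawer_mouth between 0.012 and 0.027 m and y of coupon2 in the frame of drawer_mouth between 0.0195 and 0.195 m and x of coupon2 in the frame of drawer_mouth between -0.02 and 0.02 m and z of coupon2 in the frame of drawer_mouth between 0.012 and 0.027 m and (distance between coupon3 and coupon1 below 0.046 m or distance between coupon3 and coupon2 below 0.046 m or distance between coupon3 and coupon4 below 0.046 m or distance between coupon3 and coupon5 below 0.046 m) and x of coupon3 in the frame of drawer_mouth between -0.014 and 0.014 m and z of coupon3 in the frame of drawer_mouth between 0.012 and 0.027 m and y of coupon3 in the frame of drawer_mouth between 0.0195 and 0.195 m and x of coupon3 in the frame of drawer_mouth between -0.02 and 0.02 m and z of coupon3 in the frame of drawer_mouth between 0.012 and 0.027 m and (distance between coupon4 and coupon1 below 0.046 m or distance between coupon4 and coupon2 below 0.046 m or distance between coupon4 and coupon3 below 0.046 m or distance between coupon4 and coupon5 below 0.046 m) and x of coupon4 in the frame of drawer_mouth between -0.014 and 0.014 m and z of coupon4 in the frame of drawer_mouth between 0.012 and 0.027 m and y of coupon4 in the frame of drawer_mouth between 0.0195 and 0.195 m and x of coupon4 in the frame of drawer_mouth between -0.02 and 0.02 m and z of coupon4 in the frame of drawer_mouth between 0.012 and 0.027 m and (distance between coupon5 and coupon1 below 0.046 m or distance between coupon5 and coupon2 below 0.046 m or distance between coupon5 and coupon3 below 0.046 m or distance between coupon5 and coupon4 below 0.046 m) and x of coupon5 in the frame of drawer_mouth between -0.014 and 0.014 m and z of coupon5 in the frame of drawer_mouth between 0.012 and 0.027 m and y of coupon5 in the frame of drawer_mouth between 0.0195 and 0.195 m and x of coupon5 in the frame of drawer_mouth between -0.02 and 0.02 m and z of coupon5 in the frame of drawer_mouth between 0.012 and 0.027 m), for 0.2 s.
At the end, for the whole second after the job is handed in: drawer home within 5 mm, every coupon lying wholly inside it and at rest, the lens case in the green tray, and the bystanders within 30 mm (brush 50 mm) of where they were (value of joint drawer below 0.005 m and x of lens_case in the frame of case_tray between -0.065 and 0.065 m and y of lens_case in the frame of case_tray between -0.055 and 0.055 m and height (world z) of lens_case below 0.06 m and y of coupon1 in the frame of drawer_mouth between 0.0195 and 0.195 m and x of coupon1 in the frame of drawer_mouth between -0.02 and 0.02 m and z of coupon1 in the frame of drawer_mouth between 0.012 and 0.027 m and y of coupon2 in the frame of drawer_mouth between 0.0195 and 0.195 m and x of coupon2 in the frame of drawer_mouth between -0.02 and 0.02 m and z of coupon2 in the frame of drawer_mouth between 0.012 and 0.027 m and y of coupon3 in the frame of drawer_mouth between 0.0195 and 0.195 m and x of coupon3 in the frame of drawer_mouth between -0.02 and 0.02 m and z of coupon3 in the frame of drawer_mouth between 0.012 and 0.027 m and y of coupon4 in the frame of drawer_mouth between 0.0195 and 0.195 m and x of coupon4 in the frame of drawer_mouth between -0.02 and 0.02 m and z of coupon4 in the frame of drawer_mouth between 0.012 and 0.027 m and y of coupon5 in the frame of drawer_mouth between 0.0195 and 0.195 m and x of coupon5 in the frame of drawer_mouth between -0.02 and 0.02 m and z of coupon5 in the frame of drawer_mouth between 0.012 and 0.027 m and linear speed of each of coupon1, coupon2, coupon3, coupon4, coupon5 below 0.03 m/s and distance of each of step_block, spray_can, paste_jar, grinder, weld_ring from where it was at the start of the episode below 0.03 m and distance of wire_brush from where it was at the start of the episode below 0.05 m); the robot touches nothing.
It fails at once if a bystander is moved by more than 30 mm (the brush 50 mm) (distance of any of step_block, spray_can, paste_jar, grinder, weld_ring from where it was at the start of the episode above 0.03 m or distance of wire_brush from where it was at the start of the episode above 0.05 m).
Of coupon1, coupon2, coupon3, coupon4, coupon5 only 3 to 5 are there at a start; the rules pass over those that are not, and their reading is None.
At some moment in a run one of coupon1, coupon2, coupon3, coupon4, coupon5 may be knocked a few centimetres aside while the robot is not near it.
Once in a run the grip may slacken for a moment while it holds something.
It also fails if it takes over 210 s, if anything falls off the work surface, if the arm or the gripper's body presses on something with over 40 N, if the wrist force passes 120 N, or if a joint passes its speed limit or range.

ROBOT

A 6-joint arm with a two-finger parallel gripper is mounted at the origin on the work surface. World frame = base frame: x ahead of the robot, y to its left, z up, the work surface at z = 0. Lengths are in m, angles in rad, forces in N, time in s.
With the tool pointing down it reaches from about 0.275 to 0.875 m from the base axis. Payload 12.5 kg.
Tool frame: the origin (TCP) lies on the centre line of the jaws, within the pads' length; the fingertips stand r.finger_overhang ahead of it and the grasp point (between the pads) lies 3 mm ahead of it (r.finger_overhang is the distance from the TCP to the fingertips, in m); z points along the fingers, y is the direction in which the jaws open and shut (so a half turn about z gives the same grasp; the last joint's range is limited). The gripper opens to 85 mm and grips with 20 to 120 N. Pads are 22 mm wide; open, the fingers measure 114 mm over their backs; the gripper's body (76 mm by 85 mm) begins 54 mm behind the grasp point. The pads swing forward as they close: fully open they stand 13 mm farther back than shut.
Start: joints at [-1.411, 0.351, 1.652, -0, 1.139, -0.085], TCP at [0.133, -0.534, 0.253] pointing down, gripper open.
Joint ranges: [-2.75, 2.75], [-0.79, 2.1], [0.01, 2.65], [-1.57, 4.71], [0.07, 3.14], [-2.87, 2.87]. Speed limits (rad/s): [2.22, 2.22, 2.79, 3.14, 3.14, 3.14].

INTERFACE

Orientations are given as a unit quaternion [x, y, z, w].
In Python, from cell import r, optics gives the robot as it stands. The module is installed in compiled form; this text tells all that it offers. Calls block until the motion is done:
- r.move_to(position, orientation): joint-space move of the TCP to a pose.
- r.move_linear(position, rot=None, vel=0.15): straight line of the TCP; rot=None keeps the orientation; vel is the mean speed in m/s.
- r.set_joints(angles): joint-space move.
- r.set_gripper(opening, squeeze=None): opening from 0.0 (shut) to 1.0 (fully open); squeeze is the grip in N (None keeps the last); returns when the fingers have stopped.
- r.sleep(seconds).
- r.inverse_kinematics(position, orientation): joint angles nearest the present ones, or None.
- optics.get_image(name): name is "side" or "top" or "wrist"; returns a dict with "pixels" (400x640x3 uint8, red, green, blue), "depth" (400x640 float32, m along the optical axis (not along the pixel's ray), 0 where there is no reading), "fx", "fy", "cx", "cy" (pixels), "camera_from_world" (4x4, takes a point from world to camera coordinates); the wrist camera has in their place "mount" (4x4, takes a point from camera to tool coordinates, whose origin is the TCP and whose axes are the flange's). Camera axes: x right, y down, z forward; pixel columns grow to the right and rows downward; lengths in m; the calibration is good to about 2 mm. A picture is of the moment at which its call begins: read the wrist's pose just before it.
A pose or a line that the arm cannot do raises r.PlanningError and nothing moves.
- r.hand_in(): hands the job in, once; it reports no verdict.
Readings, each from a call of its own:
- r.current_t(): time.
- r.current_q(): joint angles.
- r.current_qvel(): joint speeds.
- r.current_effort(): joint torques, N m.
- r.current_tool_pos(): TCP position.
- r.current_ee_rot(): TCP orientation.
- r.current_contact_force(): force on the tool from outside, world axes, zero at the start.
- r.current_torque(): the same for the moment, N m.
- r.current_opening(): opening from 0.0 (shut) to 1.0 (fully open).
Only numpy, scipy, OpenCV 4.12 (cv2) and the standard library are available. Lean on these libraries where they do the work, as an engineer would, in place of code of your own. Each camera call takes 0.05 s, during which the arm holds its last target.

## Working session

There is one attempt and no reset: what is moved stays moved. The work goes in short steps, each a Python script; the robot and the scene stay as the last script left them, time stands still between calls to the robot, and variables do not carry over. Pictures are saved under pics/ and viewed, and the job is handed in when it is done.

```bash
ls -la; mkdir -p pics
cat > h.py <<'E'
import numpy as np, cv2
from cell import r, optics
def snap(name,fn):
    im=optics.get_image(name)
    cv2.imwrite('pics/'+fn,im['pixels'][:,:,::-1]); return im
def world(im):
    """HxWx3 world points from depth (static cams)"""
    T=np.linalg.inv(im['camera_from_world']); return cloud(im,T)
def cloud(im,T):
    d=im['depth']; v,u=np.mgrid[0:d.shape[0],0:d.shape[1]]
    p=np.stack([(u-im['cx'])/im['fx']*d,(v-im['cy'])/im['fy']*d,d,np.ones_like(d)],-1)
    return (p@T.T)[...,:3]
E
python3 - <<'E'
from h import *
print(r.current_t(),r.finger_overhang,r.current_ee_rot())
for n in('side','top','wrist'):
    im=snap(n,n+'0.png'); np.savez('/tmp/'+n+'0.npz',**im)
    print(n,im['fx'],im['cx'],im['cy'])
    if n!='wrist': print(np.linalg.inv(im['camera_from_world']).round(3))
    else: print(im['mount'].round(3))
E
```

```text
total 12
drwxr-xr-x  3 agent agent 4096 Dec  6 01:28 .
drwxr-xr-x 23 root  root  4096 Dec  6 01:28 ..
drwxr-xr-x  2 agent agent 4096 Dec  6 01:28 pics
0.0 0.022 [ 9.92520659e-01  1.22075391e-01 -9.75811675e-06 -5.82691589e-04]
side 515.6312179550456 323.6938122624072 199.12004703556212
[[-0.688 -0.536  0.49  -0.136]
 [-0.726  0.49  -0.483  0.691]
 [ 0.018 -0.687 -0.726  1.084]
 [ 0.     0.     0.     1.   ]]
top 498.2951419631868 319.05397418000615 202.00563417281472
[[-0.021 -0.988  0.154  0.333]
 [-1.     0.02  -0.006  0.03 ]
 [ 0.002 -0.154 -0.988  1.321]
 [ 0.     0.     0.     1.   ]]
wrist 338.97803096716825 321.7147183998998 197.74878589211582
[[ 0.001 -0.964 -0.266  0.067]
 [ 1.     0.001 -0.    -0.001]
 [ 0.    -0.266  0.964 -0.121]
 [ 0.     0.     0.     1.   ]]
```

View pics/top0.png

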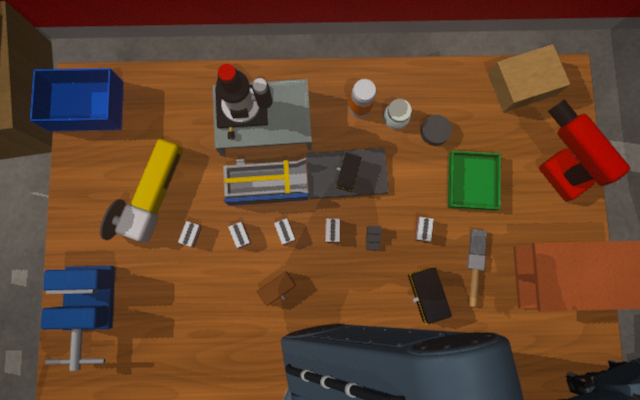

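View pics/side0.png

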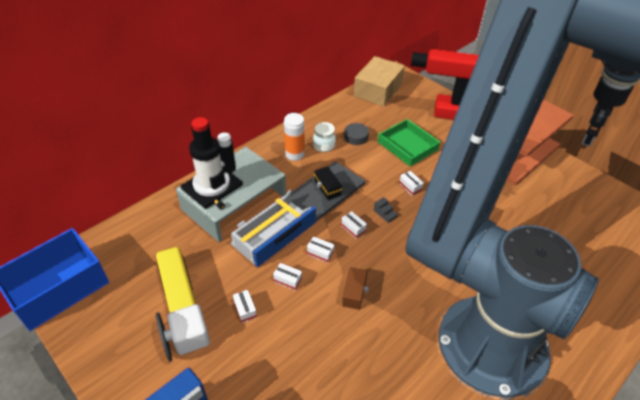

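View pics/wrist0.png

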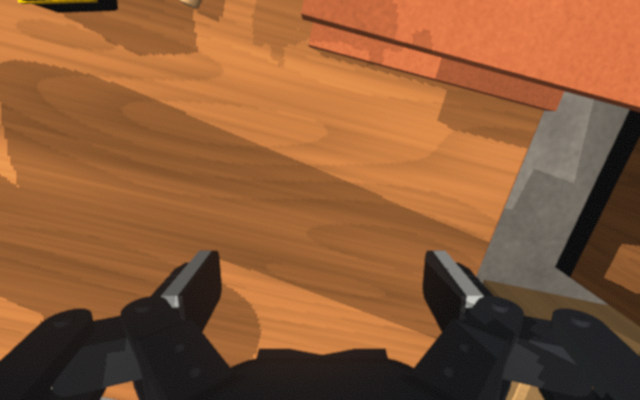

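Top view: five coupons near (189,234), (239,235), (285,231), (333,231) and (425,230), with the dark step block at (373,237). There are three case-like things: black on the plate (348,172), a bigger black one on the bench (430,296), and a brown one (277,290). The one on the plate fits, being black and the smaller of the two. I'll confirm it in a crop and measure.

Run:
```python
from h import *
im=dict(np.load('/tmp/top0.npz')); W=world(im); px=im['pixels']
c=px[140:330,170:510]; cv2.imwrite('pics/crop0.png',cv2.resize(c[:,:,::-1],None,fx=2.35,fy=2.35,interpolation=cv2.INTER_CUBIC))
hsv=cv2.cvtColor(px,cv2.COLOR_RGB2HSV)
def rect(mask,name,minA=30):
    n,l,s,ce=cv2.connectedComponentsWithStats(mask.astype(np.uint8))
    for i in range(1,n):
        if s[i,4]<minA: continue
        p=W[l==i]; p=p[np.isfinite(p).all(1)]
        (cx,cy),(a,b),th=cv2.minAreaRect((p[:,:2]*1000).astype(np.float32))
        print(name,ce[i].round(0),s[i,4],'xy',round(cx,1),round(cy,1),'size',round(a,1),round(b,1),'ang',round(th,1),'z',np.percentile(p[:,2],[5,50,95]).round(4)*1000)
Z=W[...,2]
roi=np.zeros(Z.shape,bool); roi[140:330,170:510]=1
print('bench',np.median(Z[255:265,200:400]))
H,S,V=hsv[...,0],hsv[...,1],hsv[...,2]
rows=np.zeros_like(roi); rows[205:260,170:450]=1
rect(rows&(Z>0.026),'raised')
rect(roi&(H>50)&(H<75)&(S>120),'green')
rect(roi&(V<70)&(Z>0.03),'dark>30')
rect((H>20)&(H<33)&(S>150)&roi,'yellow')
rect((H>105)&(H<125)&(S>120)&roi,'blue')
```

```text
bench -0.0013246622738638525
raised [425. 229.] 335 xy 389.1 -132.8 size 66.0 338.2 ang 30.1 z [29.3 34.2 38.7]
raised [285. 231.] 324 xy 405.0 87.7 size 180.3 40.6 ang 26.0 z [30.6 35.3 39.2]
raised [333. 230.] 327 xy 409.8 -3.2 size 40.6 162.6 ang 80.7 z [30.1 35.  39.7]
raised [189. 234.] 338 xy 395.2 205.6 size 372.3 60.0 ang 68.4 z [29.9 35.2 39.5]
raised [239. 235.] 333 xy 391.0 153.3 size 266.0 59.5 ang 52.2 z [30.5 35.2 39. ]
raised [374. 230.] 109 xy 457.9 -119.6 size 34.7 20.5 ang 86.5 z [28.7 32.4 36.1]
green [474. 181.] 2759 xy 518.4 -205.0 size 185.9 569.3 ang 20.2 z [-0.9  4.4 33.8]
dark>30 [221. 150.] 34 xy 676.2 273.4 size 10.7 23.5 ang 2.7 z [32.  54.8 81.6]
dark>30 [174. 163.] 82 xy 641.3 402.8 size 4.5 64.0 ang 69.4 z [31.1 40.3 49.5]
dark>30 [349. 172.] 628 xy 493.9 -18.3 size 51.2 336.3 ang 72.9 z [51.  59.3 63.7]
dark>30 [297. 164.] 35 xy 634.2 79.6 size 3.8 41.0 ang 11.6 z [32.6 45.2 55.6]
dark>30 [254. 168.] 127 xy 627.6 190.1 size 18.8 144.7 ang 9.4 z [31.7 43.3 54.6]
dark>30 [267. 201.] 219 xy 489.1 96.6 size 305.5 148.4 ang 49.0 z [35.4 59.7 66.5]
dark>30 [431. 295.] 1392 xy 279.6 -134.3 size 133.4 318.6 ang 4.8 z [56.4 62.3 66.5]
dark>30 [351. 327.] 370 xy 257.0 -33.9 size 166.7 107.5 ang 72.9 z [238.9 316.8 479.3]
yellow [174. 152.] 181 xy 502.9 244.8 size 544.7 59.6 ang 45.4 z [25.4 54.8 61.9]
yellow [266. 177.] 438 xy 476.3 150.7 size 335.0 168.3 ang 13.4 z [11.7 62.2 66.7]
blue [267. 197.] 317 xy 547.0 158.1 size 16.6 209.8 ang 2.9 z [34.7 64.7 68.8]
```

View pics/crop0.png

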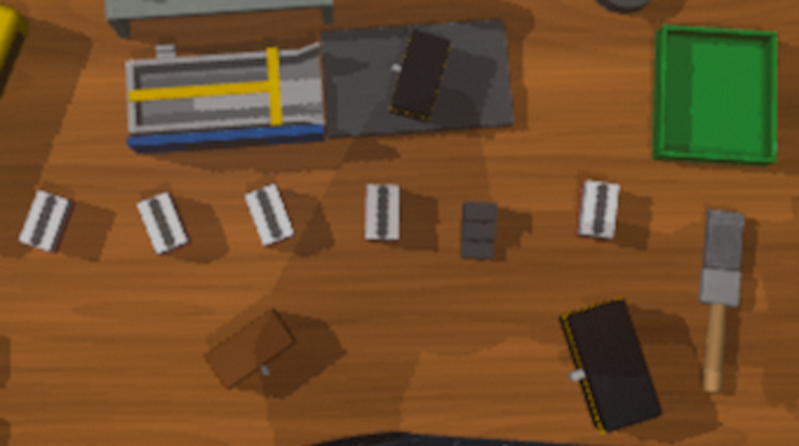

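The crop confirms it: the black case at crop (420,75) with a yellow line is about half the size of the black one at (610,365), and the third is brown. So the case on the plate is the one meant. Next I cast rays onto the right heights.

```bash
cat >> h.py <<'E'
def ray(im,uv,z,T=None):
    """cast pixels onto plane z (T=world_from_cam)"""
    if T is None: T=np.linalg.inv(im['camera_from_world'])
    uv=np.atleast_2d(np.asarray(uv,float))
    d=np.c_[(uv[:,0]-im['cx'])/im['fx'],(uv[:,1]-im['cy'])/im['fy'],np.ones(len(uv))]@T[:3,:3].T
    o=T[:3,3]; return (o+d*((z-o[2])/d[:,2])[:,None])[:,:2]
def comps(mask,minA=30):
    n,l,s,ce=cv2.connectedComponentsWithStats(mask.astype(np.uint8))
    for i in range(1,n):
        if s[i,4]>=minA: yield ce[i],np.argwhere(l==i)[:,::-1].astype(np.float32),s[i,4]
def rectw(im,uv,z,T=None):
    w=ray(im,uv,z,T)*1000
    (cx,cy),(a,b),th=cv2.minAreaRect(w.astype(np.float32))
    if a<b: a,b,th=b,a,th+90
    th=(th+90)%180-90
    return np.array([cx,cy]),a,b,th   # mm, long axis angle deg in world
def masks(im):
    px=im['pixels']; h=cv2.cvtColor(px,cv2.COLOR_RGB2HSV).astype(int)
    return h[...,0],h[...,1],h[...,2]
E
python3 - <<'E'
from h import *
im=dict(np.load('/tmp/top0.npz')); H,S,V=masks(im)
roi=np.zeros(H.shape,bool); roi[145:330,170:510]=1
def show(n,m,z,A=30):
    for c,uv,a in comps(m,A):
        w,L,B,t=rectw(im,uv,z); print(n,c.round(),a,'xy',w.round(1),'L',round(L,1),'B',round(B,1),'ang',round(t,1))
rows=np.zeros(H.shape,bool); rows[208:260,170:450]=1
k=np.ones((3,3),np.uint8)
m=cv2.morphologyEx((rows&(S<60)&(V>110)).astype(np.uint8),cv2.MORPH_CLOSE,np.ones((7,7),np.uint8))
show('coupon',m,0.036)
show('green',roi&(H>50)&(H<75)&(S>120),0.035)
r2=np.zeros(H.shape,bool); r2[140:210,300:395]=1
show('plate',r2&(S<70)&(V<110)&(V>20),0.016)
show('case',r2&(V<48),0.061)
show('blue',roi&(H>105)&(H<125)&(S>120),0.066)
show('yellow',(H>20)&(H<33)&(S>150)&roi,0.0605)
for u,v in((321,30),(506,19),(514,124),(323,137)):
    print('platecorner',ray(im,[(u+.5)/2.35+170-.5,(v+.5)/2.35+140-.5],.016).round(4))
x=im['pixels'][145:212,210:400][:,:,::-1]; cv2.imwrite('pics/crop1.png',cv2.resize(x,None,fx=4,fy=4,interpolation=cv2.INTER_CUBIC))
E
```

```text
coupon [425. 228.] 342 xy [ 458.6 -249.1] L 59.8 B 38.6 ang -9.2
coupon [284. 231.] 330 xy [459.7 114.2] L 60.6 B 36.6 ang 19.7
coupon [332. 230.] 327 xy [460.9  -9.4] L 59.8 B 36.1 ang -1.5
coupon [188. 233.] 331 xy [458.6 362.7] L 60.0 B 36.9 ang -19.8
coupon [239. 234.] 330 xy [453.2 232.3] L 60.7 B 36.4 ang 22.2
green [474. 181.] 2759 xy [ 585.7 -385.4] L 149.6 B 133.9 ang -4.5
plate [308. 144.] 39 xy [693.1  55.9] L 29.7 B 22.3 ang 88.8
plate [346. 173.] 3325 xy [614.5 -43.6] L 228.2 B 123.5 ang -87.2
case [349. 172.] 566 xy [606.3 -55.3] L 95.3 B 45.3 ang -17.2
blue [267. 197.] 317 xy [544.5 157.9] L 209.7 B 10.9 ang -87.4
yellow [174. 153.] 165 xy [655.  392.8] L 66.7 B 28.6 ang 1.4
yellow [266. 177.] 438 xy [595.9 182.1] L 164.1 B 87.4 ang -88.1
platecorner [[0.6723 0.0541]]
platecorner [[ 0.681  -0.1585]]
platecorner [[ 0.5585 -0.1625]]
platecorner [[0.548  0.0539]]
```

View pics/crop1.png

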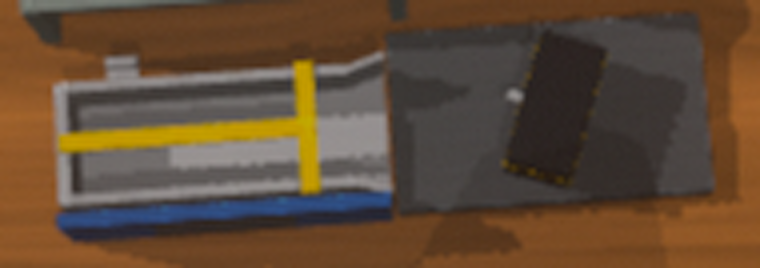

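Run:
```python
from h import *
im=dict(np.load('/tmp/top0.npz')); H,S,V=masks(im)
P=lambda u,v,z:(ray(im,[(u+.5)/4+210-.5,(v+.5)/4+145-.5],z)[0]*1000).round(1)
print('strap far',P(62,144,.0605),'cross front mid',P(318,126,.0605),'cross ends',P(304,62,.0605),P(309,190,.0605))
print('trough mouth corners floor', P(388,60,.06),P(390,188,.06))
print('blue front edge', P(60,213,.066),P(390,192,.066))
print('plate left corners',P(387,30,.016),P(400,212,.016),'right',P(697,14,.016),P(713,190,.016))
y=(H>20)&(H<33)&(S>150); y[:,:215]=0;y[:,300:]=0;y[:140]=0
# strap column centreline
for u in range(228,283,9):
    v=np.where(y[150:200,u])[0]+150; print(u,v.min(),v.max(),(ray(im,[u,v.mean()],.0605)*1000).round(1))
```

```text
strap far [590.4 263.6] cross front mid [598.9  98.7] cross ends [641.4 107.2] [557.1 104.9]
trough mouth corners floor [641.8  52.8] [557.4  52.9]
blue front edge [544.4 263.5] [553.7  52.8]
plate left corners [673.3  53.9] [548.9  47.4] right [ 680.1 -155.3] [ 559.5 -161. ]
228 178 182 [[591.9 256.2]]
237 178 181 [[592.7 233.1]]
246 177 181 [[593.6 209.9]]
255 176 180 [[595.7 186.7]]
264 176 179 [[596.6 163.5]]
273 175 179 [[597.4 140.3]]
282 174 178 [[599.6 117. ]]
```

```bash
cat >> h.py <<'E'
from scipy.spatial.transform import Rotation as Rn
def rot(psi,tilt=0):
    """tool down, tool x at heading psi (deg); tilt (deg) about tool y"""
    p=np.radians(psi); x=np.array([np.cos(p),np.sin(p),0]); z=np.array([0,0,-1.]); y=np.cross(z,x)
    return (Rn.from_matrix(np.c_[x,y,z])*Rn.from_euler('y',tilt,degrees=True)).as_quat()
def wrist(fn):
    p=np.array(r.current_tool_pos()); q=r.current_ee_rot()
    im=optics.get_image('wrist'); T=np.eye(4); T[:3,:3]=Rn.from_quat(q).as_matrix(); T[:3,3]=p
    im['T']=T@im['mount']; cv2.imwrite('pics/'+fn,im['pixels'][:,:,::-1]); np.savez('/tmp/'+fn+'.npz',**im)
    return im
E
python3 - <<'E'
from h import *
r.move_to([.60,.05,.25],rot(92.5))
im=wrist('w1.png'); print(r.current_t(),r.current_tool_pos(),r.current_q())
E
```

```text
2.8417 [0.60004956 0.0492801  0.25003279] [ 4.66563712e-03  4.48353667e-01  1.51453175e+00 -8.92797725e-05
  1.17865531e+00 -3.77923263e-02]
```

View pics/w1.png

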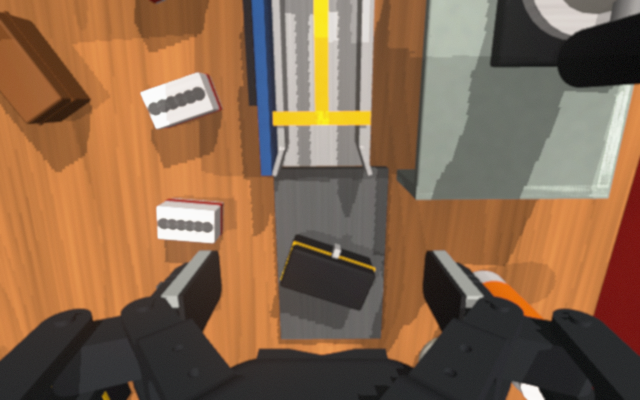

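Wrist view: the strap runs down column about 321 to the crosspiece (front edge about row 125), the mouth and plate edge lie at row about 168, and the case is at (328,272).

Run:
```python
from h import *
im=dict(np.load('/tmp/w1.png.npz')); T=im['T']; H,S,V=masks(im)
W=cloud(im,T)
y=(H>20)&(H<33)&(S>150); y[:, :265]=0;y[:,380:]=0;y[140:]=0
pts=[]
for v in range(4,104,10):
    u=np.where(y[v])[0]; p=ray(im,[u.mean(),v],.0605,T)[0]*1000; pts.append(p)
pts=np.array(pts); f=np.polyfit(pts[:,1],pts[:,0],1); print(pts.round(1)[[0,5,9]],f,'yaw',np.degrees(np.arctan(-f[0])))
for u in (285,300,340,355): 
    v=np.where(y[:,u])[0]; print('cross',u,v.min(),v.max(),(ray(im,[[u,v.min()-.5],[u,v.max()+.5]],.0605,T)*1000).round(1).tolist())
print('strap z',np.median(W[...,2][y]))
b=(H>105)&(H<125)&(S>120); b[:, :240]=0;b[:,280:]=0;b[180:]=0
print('blue z',np.median(W[...,2][b]))
for v in(20,60,100,150):
    u=np.where(b[v])[0]; print(v,u.min(),u.max(),(ray(im,[[u.min()-.5,v],[u.max()+.5,v]],.066,T)*1000).round(1).tolist())
g=im['pixels'][:,:,::-1][90:390,230:430]; cv2.imwrite('pics/crop2.png',cv2.resize(g,None,fx=2.5,fy=2,interpolation=cv2.INTER_CUBIC))
for v in(190,220,320):
    m=(S[v]<90)&(V[v]<120); u=np.where(m[265:400])[0]+265; print('plate',v,u.min(),u.max(),(ray(im,[[u.min()-.5,v],[u.max()+.5,v]],.016,T)*1000).round(1).tolist())
for u in(295,330,370):
    m=(S[:,u]<90)&(V[:,u]<100); v=np.where(m[150:345])[0]+150; print('platecol',u,v.min(),v.max(),(ray(im,[[u,v.min()-.5],[u,v.max()+.5]],.016,T)*1000).round(1).tolist())
m=(V<55)|((H>20)&(H<33)&(S>150)); m[:230]=0;m[312:]=0;m[:,:278]=0;m[:,380:]=0
for c,uv,a in comps(m,300): print('case',c,a,rectw(im,uv,.061,T))
w=(S<60)&(V>130); w[:,:130]=0;w[:,225:]=0
m=cv2.morphologyEx(w.astype(np.uint8),cv2.MORPH_CLOSE,np.ones((9,9),np.uint8))
for c,uv,a in comps(m,800): print('coupon',c,a,rectw(im,uv,.036,T))
```

```text
[[592.4 196.3]
 [594.5 158.3]
 [595.9 125.8]] [-4.76583778e-02  6.01948522e+02] yaw 2.728559343197561
cross 285 112 124 [[564.6, 109.5], [564.7, 98.2]]
cross 300 112 124 [[577.9, 110.1], [578.2, 98.8]]
cross 340 111 124 [[613.3, 112.5], [614.0, 100.4]]
cross 355 111 124 [[626.6, 113.1], [627.4, 101.0]]
strap z 0.06372823117155862
blue z 0.06607335932501354
20 252 267 [[536.8, 180.8], [549.9, 181.4]]
60 255 267 [[539.0, 150.5], [549.9, 150.9]]
100 257 268 [[540.4, 118.3], [550.8, 118.7]]
150 261 271 [[543.6, 75.2], [553.5, 75.6]]
plate 190 275 387 [[549.8, 25.8], [671.7, 31.1]]
plate 220 276 385 [[551.1, -8.4], [672.7, -3.1]]
plate 320 280 381 [[556.8, -135.7], [679.8, -130.4]]
platecol 295 167 316 [[571.3, 52.4], [575.4, -130.0]]
platecol 330 167 327 [[608.4, 54.0], [618.2, -143.6]]
platecol 370 177 337 [[651.6, 45.1], [667.9, -155.7]]
case [328.68233548 274.19693221] 4042 (array([610.92352295, -47.04272079]), 89.72344970703125, 58.842567443847656, -17.178619384765625)
coupon [179.84418605  99.71069767] 2150 (array([461.52987671, 114.93740845]), 65.33638000488281, 36.76548767089844, 20.23450469970703)
coupon [186.32595966 236.16851008] 3074 (array([460.19812012, -48.40903091]), 124.36182403564453, 64.9805908203125, 87.46055603027344)
```

View pics/crop2.png

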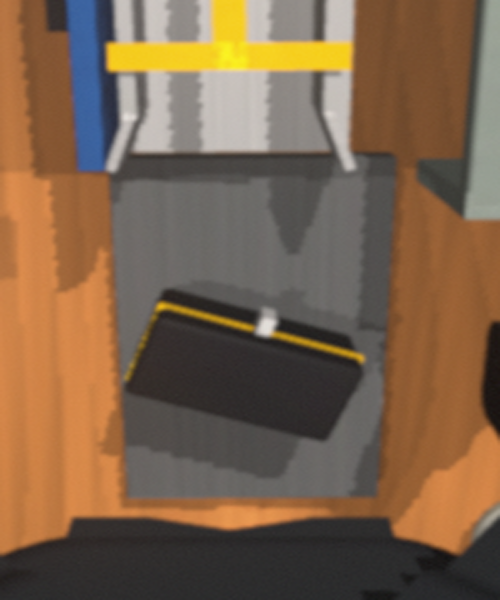

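Run:
```python
from h import *
im=dict(np.load('/tmp/w1.png.npz'))
print((ray(im,[[296,247],[374.8,273],[360,310],[280.8,285]],.061,im['T'])*1000).round(1).tolist())
r.set_gripper(1.0,40)
q=rot(163); c=[.607,-.053]
r.move_to([*c,.15],q)
r.move_linear([*c,.047],vel=.15)
f=r.current_contact_force(); r.set_gripper(0.0,50)
print('open',r.current_opening(),f,r.current_contact_force())
r.move_linear([*c,.16],vel=.15)
print('open',r.current_opening(),r.current_contact_force(),r.current_t())
wrist('w2.png'); snap('top','t2.png')
```

```text
[[577.3, -19.8], [657.5, -44.7], [645.7, -88.0], [562.8, -62.4]]
open 0.5183539406579246 [ 0.62374874 -0.93991742 -0.37763829] [-1.45237184  0.42950814  6.15352772]
open 0.523160083099441 [-1.31904571  0.26529489 -1.97580688] 6.5167
```

View pics/w2.png

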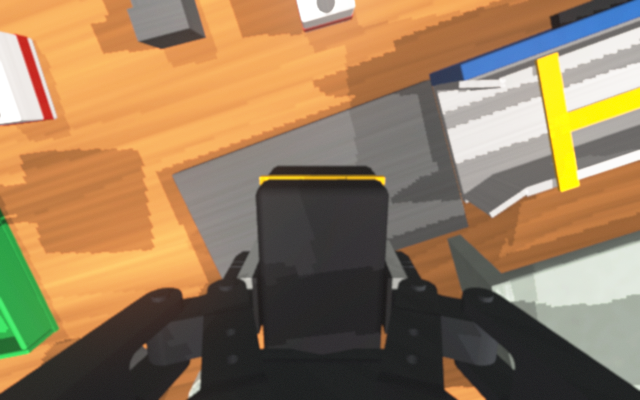

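The case is held square (320,250). I'll place it in the tray.

Run:
```python
from h import *
c=[.586,-.386]; q=rot(176)
r.move_to([*c,.16],q)
print('open',r.current_opening())
if r.current_opening()>.3:
    r.move_linear([*c,.038],vel=.15)
    print('open',r.current_opening(),r.current_contact_force())
    r.set_gripper(0.75)
    r.move_linear([*c,.17],vel=.2)
wrist('w3.png'); im=snap('top','t3.png'); np.savez('/tmp/t3.npz',**im)
print(r.current_t())
H,S,V=masks(im)
rows=np.zeros(H.shape,bool); rows[200:265,170:460]=1
m=cv2.morphologyEx((rows&(S<60)&(V>110)).astype(np.uint8),cv2.MORPH_CLOSE,np.ones((7,7),np.uint8))
for c,uv,a in comps(m):
    w,L,B,t=rectw(im,uv,.036); print(c.round(),w.round(1),round(L,1),round(B,1),round(t,1))
```

```text
open 0.5158961556075746
open 0.5200289222215188 [ 0.82225159 -0.07670565 -0.1609143 ]
10.075
[425. 227.] [ 458.4 -248.7] 60.6 38.9 -9.9
[284. 231.] [459.8 114.2] 60.4 36.6 19.7
[333. 230.] [455.6 -16.7] 68.1 49.3 -4.3
[188. 233.] [458.5 362.4] 60.1 37.2 -20.0
[239. 234.] [453.3 232.2] 60.7 36.6 22.2
```

View pics/t3.png

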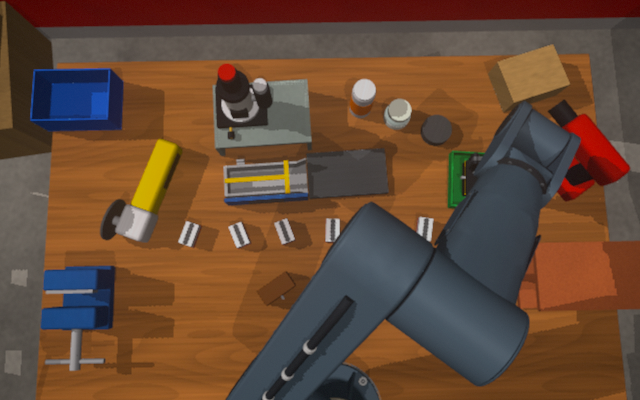

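View pics/w3.png

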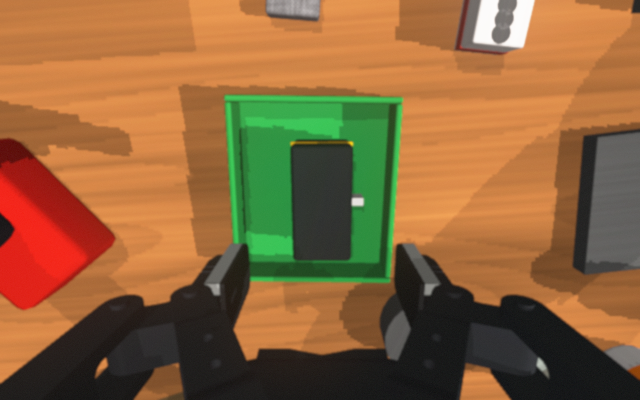

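The case lies inside the tray (322,200), and no coupon has moved. Next the first coupon, with a wrist check before each grasp.

```bash
cat >> h.py <<'E'
YAW=2.6; M=np.array([.6005,.055]); ey=np.array([-np.sin(np.radians(YAW)),np.cos(np.radians(YAW))]); ex=np.array([ey[1],-ey[0]])
def slot(k): return M-ey*(.026+.039*k)
def seecoupon(fn,xy,zt=.036):
    """measure coupon near xy (m) with wrist cam, correct for visible side face"""
    im=wrist(fn); T=im['T']; H,S,V=masks(im)
    m=((S<60)&(V>125)).astype(np.uint8); m[330:]=0
    m=cv2.morphologyEx(m,cv2.MORPH_CLOSE,np.ones((13,13),np.uint8))
    best=None
    for c,uv,a in comps(m,600):
        w,L,B,t=rectw(im,uv,zt,T); w=w/1000
        d=np.hypot(*(w-xy))
        if 52<L<70 and 30<B<50 and (best is None or d<best[0]): best=(d,w,L,B,t)
    if best is None: return None
    d,w,L,B,t=best
    n=np.array([-np.sin(np.radians(t)),np.cos(np.radians(t))]); cam=T[:2,3]-w
    n*=np.sign(n@cam); w=w-n*(B-36)/2000
    return w,L,B,t
def pickplace(xy,t,k,tag):
    xy=np.array(xy); r.set_gripper(1.0,60)
    r.move_to([*xy,.17],rot(t+90))
    s=seecoupon(tag+'a.png',xy); print('seen',s)
    if s is None or np.hypot(*(s[0]-xy))>.012 or abs(s[3]-t)>6: print('MISMATCH, stop'); return False
    c=(s[0]+xy)/2; t=(s[3]+t)/2
    r.move_to([*c,.10],rot(t+90)); r.move_linear([*c,.025],vel=.12)
    print('F',np.round(r.current_contact_force(),1)); r.set_gripper(0.3)
    print('grip',r.current_opening())
    r.move_linear([*c,.13],vel=.15)
    o=r.current_opening(); print('lifted',o)
    if o<.6: print('LOST'); return False
    p=slot(k)
    r.move_to([*p,.13],rot(90+YAW))
    o=r.current_opening(); print('over slot',o)
    if o<.6: print('LOST'); return False
    r.move_linear([*p,.060],vel=.12); r.move_linear([*p,.0425],vel=.05)
    print('F',np.round(r.current_contact_force(),1),'open',r.current_opening())
    r.set_gripper(.85)
    r.move_linear([*p,.17],vel=.2)
    wrist(tag+'b.png'); print('t',r.current_t()); return True
E
python3 - <<'E'
from h import *
print(pickplace([.4598,.1142],19.8,0,'c0'))
E
```

```text
seen (array([0.45858925, 0.11493901]), 60.08763122558594, 38.453556060791016, 19.83115005493164)
F [-0.1 -0.1 -0.3]
grip 0.6899678021721558
lifted 0.6910914012537668
over slot 0.6929010670221661
F [-0.2  1.  -3. ] open 0.6923996782598525
t 17.8
True
```

View pics/c0a.png

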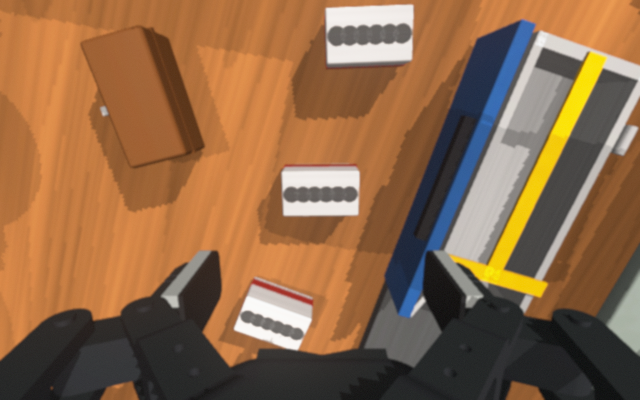

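View pics/c0b.png

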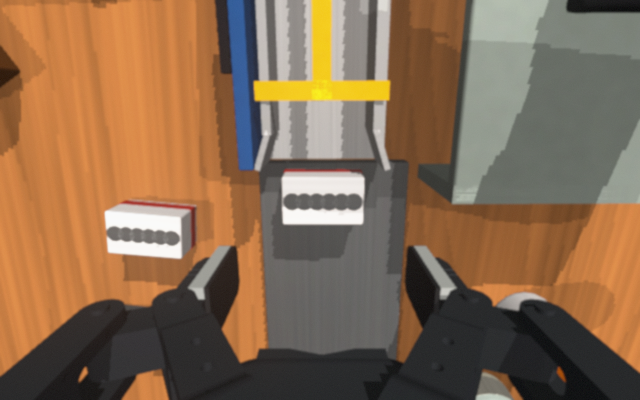

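Coupon 1 sits square at (323,197), in line with the strap (321,90). Next two.

Run:
```python
from h import *
ok=pickplace([.4605,-.0094],-1.5,1,'c1'); print(ok)
if ok: print(pickplace([.4533,.2322],22.2,2,'c2'))
```

```text
seen (array([ 0.45918762, -0.01060345]), 59.77077102661133, 39.458858489990234, -1.5037612915039062)
F [ 0.5 -0.7  0.6]
grip 0.6968250065881734
lifted 0.6948804471115775
over slot 0.692103070907311
F [-0.4 -0.6 -1.8] open 0.6921605609039477
t 24.1667
True
seen (array([0.45223664, 0.23264176]), 60.07542037963867, 39.2223014831543, 22.167858123779297)
F [0.7 0.2 0.4]
grip 0.6891198792298374
lifted 0.6949301808889524
over slot 0.6931855492145423
F [-0.1 -0.7 -3.2] open 0.6934884334623823
t 31.5583
True
```

View pics/c2b.png

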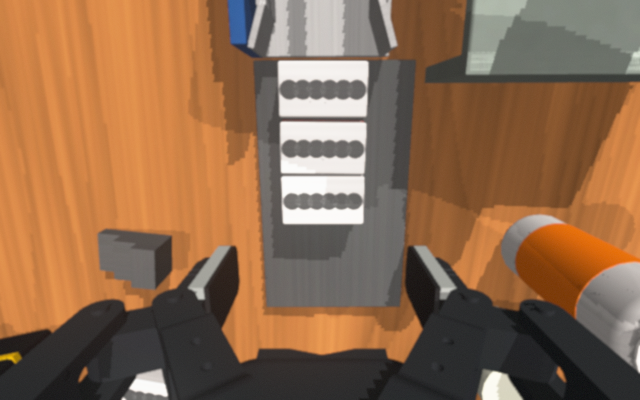

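Three coupons in line at (322,90), (322,148) and (322,200), with small gaps. Now the last two.

Run:
```python
from h import *
ok=pickplace([.4585,.3625],-20,3,'c3'); print(ok)
if ok: print(pickplace([.4585,-.249],-9.5,4,'c4'))
```

```text
seen (array([0.4573775 , 0.36312657]), 59.79689407348633, 38.48970413208008, -19.994956970214844)
F [-0.1  0.3  0.7]
grip 0.6941947761584776
lifted 0.6922838269860909
over slot 0.691690253268923
F [ 0.9 -0.2 -2.2] open 0.6915284253611951
t 39.975
True
seen (array([ 0.45775841, -0.25034399]), 59.86452865600586, 38.70900344848633, -9.438323974609375)
F [-0.   0.2  0.4]
grip 0.6904880355599424
lifted 0.6906476156916582
over slot 0.6929029503518069
F [-0.1 -0.6 -2.7] open 0.6868212161040733
t 46.7333
True
```

View pics/c4b.png

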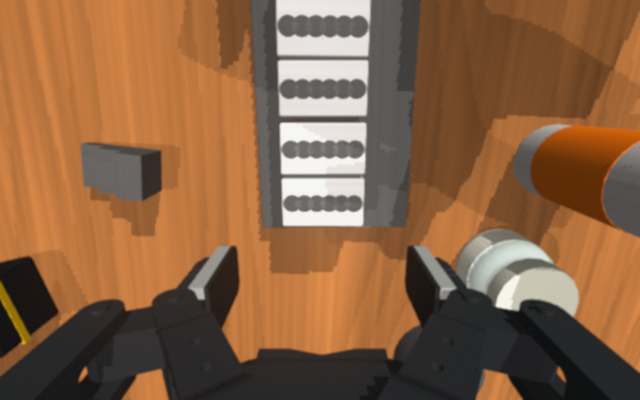

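Run:
```python
from h import *
r.move_to([.60,.04,.27],rot(90+YAW))
im=wrist('w5.png')
r.move_to([.50,-.30,.20],rot(90+YAW)); t=snap('top','t5.png'); np.savez('/tmp/t5.npz',**t)
H,S,V=masks(t); m=((S<60)&(V>110)); m[:145]=0; m[205:]=0; m[:,:306]=0;m[:,400:]=0
for c,uv,a in comps(cv2.morphologyEx(m.astype(np.uint8),cv2.MORPH_CLOSE,np.ones((5,5),np.uint8)),100): print(c,a,rectw(t,uv,.052))
print(slot(2),r.current_t())
```

```text
[344.68340858 173.37923251] 1772 (array([599.5100708 , -44.03130341]), 203.95114135742188, 73.44281768798828, -87.11975264549255)
[ 0.60521775 -0.04889294] 48.9833
```

View pics/w5.png

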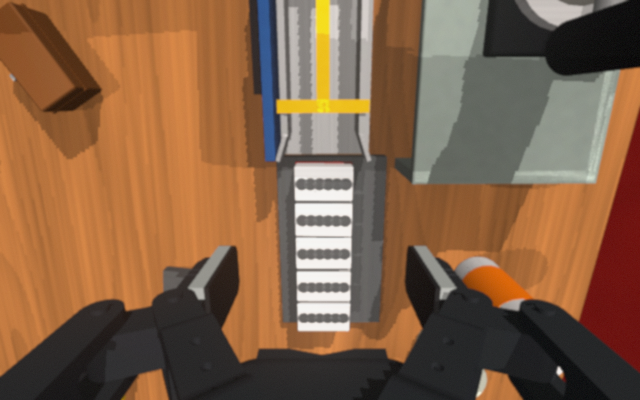

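View pics/t5.png

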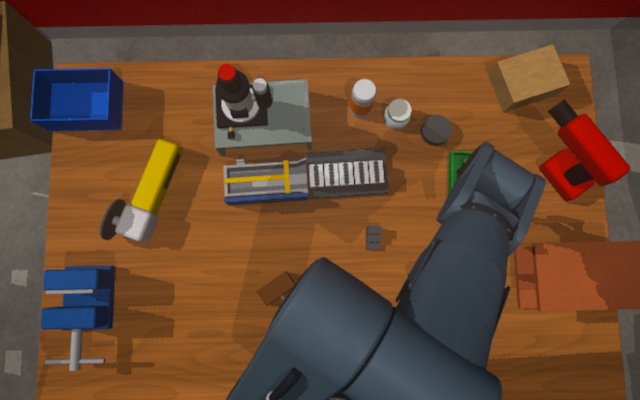

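All five stand closed up in line with the strap (column 323). A numeric check of the row before pushing.

```bash
cat > row.py <<'E'
from h import *
def row(im,z=.052):
    T=im['T']; H,S,V=masks(im)
    m=((S<60)&(V>150)); m[:,:285]=0; m[:,365:]=0; m[345:]=0
    # beads: dark blobs inside white
    out=[]
    k=cv2.morphologyEx(m.astype(np.uint8),cv2.MORPH_CLOSE,np.ones((3,3),np.uint8))
    d=((V<110)&(S<80)); d[:,:285]=0; d[:,365:]=0; d[345:]=0
    for c,uv,a in comps(d,120):
        w,L,B,t=rectw(im,uv,z+.001,T)
        if 35<L<60 and B<16:
            p=w/1000-M; out.append((c.round(),(p@ex*1000).round(1),(p@ey*1000).round(1),round(L,1),round((t-YAW+90)%180-90,1)))
    return out
E
python3 - <<'E'
from row import *
im=dict(np.load('/tmp/w5.png.npz'))
for o in row(im): print(*o)
E
python3 - <<'E'
from row import *
im=dict(np.load('/tmp/w5.png.npz')); H,S,V=masks(im)
print(V[170:335:1,323].tolist()); print(V[184,290:356].tolist())
m=(V<150); m[:,:298]=0;m[:,350:]=0;m[165:]|=False
for c,uv,a in comps(m,60): print(c,a,rectw(im,uv,.053,im['T']))
E
```

```text
[231, 233, 233, 234, 234, 233, 231, 228, 213, 166, 125, 120, 123, 127, 126, 126, 122, 120, 151, 209, 239, 245, 246, 246, 245, 246, 246, 246, 246, 240, 207, 147, 135, 188, 234, 245, 246, 246, 245, 246, 246, 246, 246, 246, 244, 230, 183, 134, 117, 114, 112, 113, 114, 115, 134, 190, 235, 245, 246, 246, 246, 246, 246, 246, 245, 232, 183, 175, 227, 244, 246, 246, 246, 246, 246, 246, 246, 246, 239, 204, 146, 118, 117, 117, 117, 118, 115, 125, 174, 229, 244, 246, 246, 246, 246, 246, 246, 240, 199, 139, 134, 189, 234, 245, 246, 246, 246, 246, 246, 246, 246, 244, 229, 180, 136, 122, 124, 124, 120, 117, 128, 174, 230, 244, 245, 246, 245, 246, 246, 243, 228, 189, 185, 220, 238, 245, 246, 245, 246, 246, 246, 246, 244, 229, 177, 128, 115, 116, 115, 112, 114, 149, 208, 239, 245, 245, 245, 246, 246, 242, 227, 191, 166, 161, 162]
[91, 85, 86, 106, 132, 136, 122, 110, 106, 107, 108, 108, 108, 110, 117, 118, 116, 112, 109, 108, 109, 109, 114, 121, 123, 121, 117, 113, 109, 108, 109, 113, 121, 126, 121, 113, 110, 108, 109, 108, 108, 111, 112, 114, 112, 110, 108, 106, 107, 110, 111, 111, 111, 109, 109, 1
[... 887 characters left out ...]
3457]), 55.12478256225586, 10.555420875549316, 2.665623188018799)
[318.  269.5] 82 (array([599.97393799, -67.27104187]), 43.780887603759766, 1.2056353092193604, 2.6688168048858643)
[323.11691542 287.        ] 402 (array([606.98626709, -88.40590668]), 56.676185607910156, 9.944137573242188, 2.672781467437744)
[323.41534392 317.69047619] 378 (array([ 608.87030029, -127.97029877]), 58.29176330566406, 10.507463455200195, 2.6819496154785156)
[304.5776699  340.00485437] 206 (array([ 588.72698975, -157.93803406]), 20.4518985748291, 16.326292037963867, -88.43961763381958)
[323.58229376 375.57907445] 2485 (array([ 612.5690918 , -206.21191406]), 72.89492797851562, 62.83882522583008, -87.28986406326294)
```

Row pitch is 38–40 mm, the row is straight and within about 2 mm of the line. Now the push with the half-open jaws (two contact points), in stages.

Run:
```python
from row import *
q=rot(90+YAW)
r.set_gripper(.35,60); print(r.current_opening())
P=lambda s:(M+ey*s)
r.move_to([*P(-.245),.14],q)
r.move_linear([*P(-.245),.044],vel=.12)
for s in(-.205,-.18,-.15):
    r.move_linear([*P(s),.044],vel=.05); print(s,np.round(r.current_contact_force(),1))
wrist('w6.png'); snap('side','s6.png'); snap('top','t6.png'); print(r.current_t())
```

```text
0.34984792312097646
-0.205 [-1.5 -0.5  0.9]
-0.18 [ 0.3 -0.4 -0.3]
-0.15 [ 0.5 -0.1 -1. ]
53.625
```

View pics/w6.png

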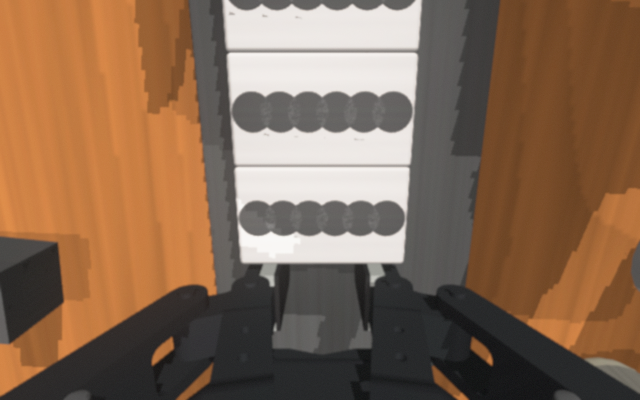

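View pics/t6.png

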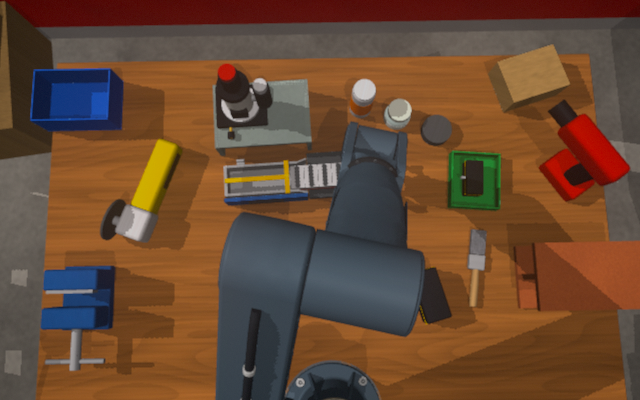

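The row is closed and square against both fingers (edge at row 263). Head is already in the mouth. Continuing.

Run:
```python
from row import *
im=dict(np.load('/tmp/w6.png.npz')); p=ray(im,[[245,263],[400,263]],.052,im['T'])-M
print('outer face s',p@ey,'x',p@ex)
P=lambda s:(M+ey*s)
for s in(-.12,-.08,-.04,-.01,-.001):
    r.move_linear([*P(s),.044],vel=.05); print(s,np.round(r.current_contact_force(),1))
r.sleep(.3)
wrist('w7.png'); snap('top','t7.png'); print(r.current_t())
```

```text
outer face s [-0.13776371 -0.13774965] x [-0.02829918  0.02824376]
-0.12 [-0.3 -0.4  0.6]
-0.08 [ 1.2 -3.5 -0.2]
-0.04 [-0.3 -3.   0. ]
-0.01 [0.3 0.  0.8]
-0.001 [ 0.4 -0.1  0.6]
57.7583
```

View pics/w7.png

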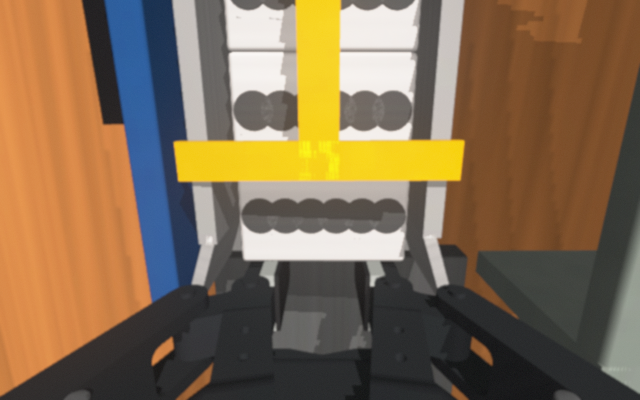

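View pics/t7.png

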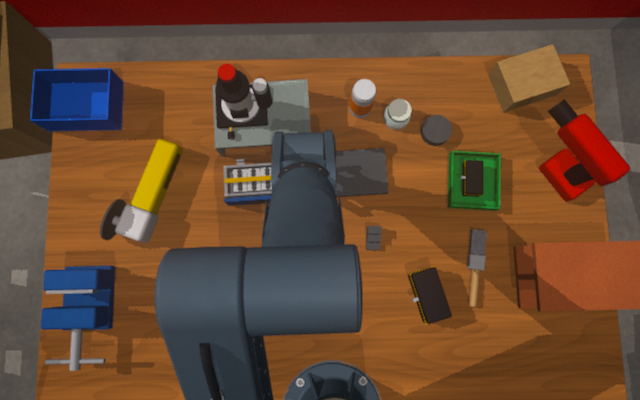

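Run:
```python
from row import *
im=dict(np.load('/tmp/w7.png.npz'))
p=ray(im,[[245,260.5],[403,260.5]],.0505,im['T'])-M; print('outer face',p@ey,p@ex)
p=ray(im,[[230,181],[400,181]],.0625,im['T'])-M; print('strap front',p@ey)
P=lambda s:(M+ey*s)
r.move_linear([*P(-.03),.044],vel=.1); r.move_linear([*P(-.03),.2],vel=.2)
wrist('w8.png'); print(r.current_t())
```

```text
outer face [0.01145134 0.01147368] [-0.02861706  0.02966703]
strap front [0.04414226 0.04416776]
59.1833
```

View pics/w8.png

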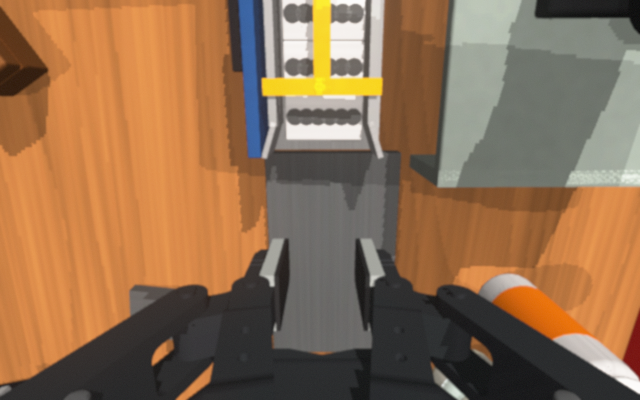

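Row sits 11 mm inside the mouth (outer face at row 138). Check the whole row from above the drawer, then push the drawer.

Run:
```python
from row import *
c=M+ey*.05-ex*.06
r.move_to([*c,.30],rot(90+YAW)); r.set_gripper(0.0)
c=M+ey*.103-ex*.11
r.move_to([*c,.25],rot(180+YAW,-25)); im=wrist('w9.png'); print(r.current_q().round(2) if hasattr(r.current_q(),'round') else r.current_q()); snap('top','t9.png'); print(r.current_t())
```

```text
[ 0.26  0.13  2.01 -0.16  0.58 -1.24]
61.4833
```

View pics/w9.png

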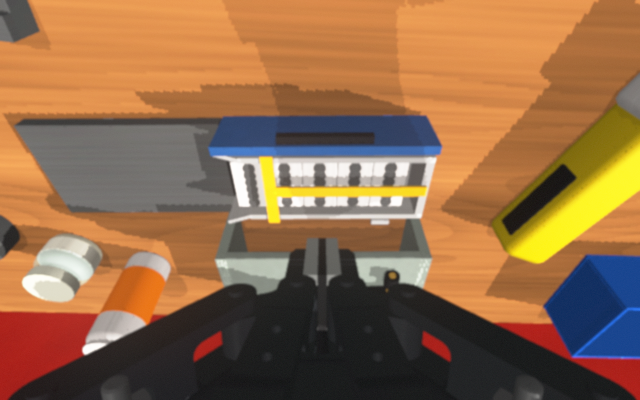

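View pics/t9.png

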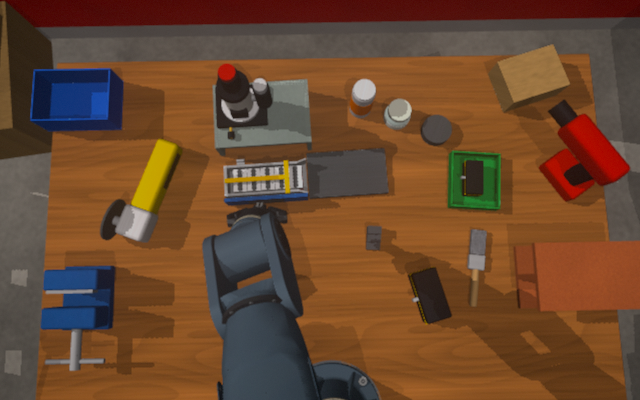

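All five are closed up in the drawer (beads at columns 250–390, row about 180 in the wrist view). Now the drawer push, watching the force.

Run:
```python
from row import *
c=M+ey*.103; P=lambda s:[*(c+ex*s),.062]
r.move_linear([*(c-ex*.11),.062],vel=.15)
s=-.11; stop=False
while s<.10:
    s+=.01 if s<.03 else .003
    r.move_linear(P(s),vel=.05)
    f=np.array(r.current_contact_force()); fx=f[:2]@ex
    print(round(s,3),round(float(fx),1),end=' | ')
    if fx<-16: break
print(r.current_t(),r.current_tool_pos())
snap('top','t10.png'); snap('side','s10.png')
```

```text
-0.1 -0.6 | -0.09 -0.0 | -0.08 -0.0 | -0.07 -0.8 | -0.06 0.3 | -0.05 -0.3 | -0.04 -0.2 | -0.03 -0.2 | -0.02 0.1 | -0.01 -0.8 | -0.0 -0.2 | 0.01 0.4 | 0.02 1.0 | 0.03 -0.1 | 0.04 0.1 | 0.043 -1.9 | 0.046 0.1 | 0.049 0.0 | 0.052 -0.0 | 0.055 -8.1 | 0.058 -25.7 | 70.525 [0.65040834 0.16023017 0.06068073]
```

View pics/t10.png

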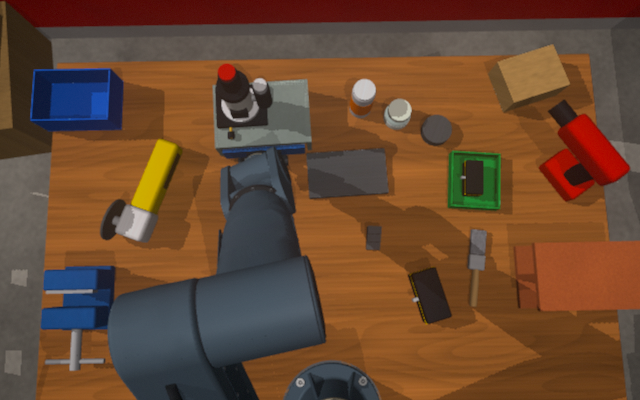

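View pics/s10.png

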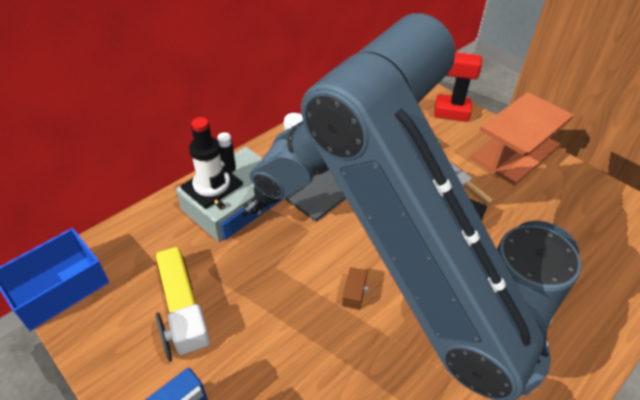

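Run:
```python
from row import *
c=M+ey*.103
r.move_linear([*(c-ex*.06),.062],vel=.15)
r.move_linear([*(c-ex*.06),.25],vel=.2)
r.move_to([*(c-ex*.12),.30],rot(180+YAW,-25)); wrist('w11.png')
r.move_to([.35,-.3,.30],rot(90)); t=snap('top','t11.png'); np.savez('/tmp/t11.npz',**t); snap('side','s11.png'); print(r.current_t(),r.current_contact_force())
x=t['pixels'][60:265,90:510][:,:,::-1]; cv2.imwrite('pics/crop11.png',cv2.resize(x,None,fx=1.9,fy=1.9,interpolation=cv2.INTER_CUBIC))
```

```text
74.925 [ 0.80106711  0.43760266 -0.97281907]
```

View pics/w11.png

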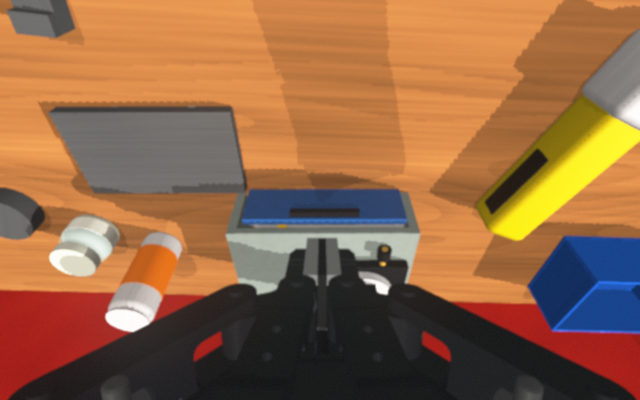

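View pics/crop11.png

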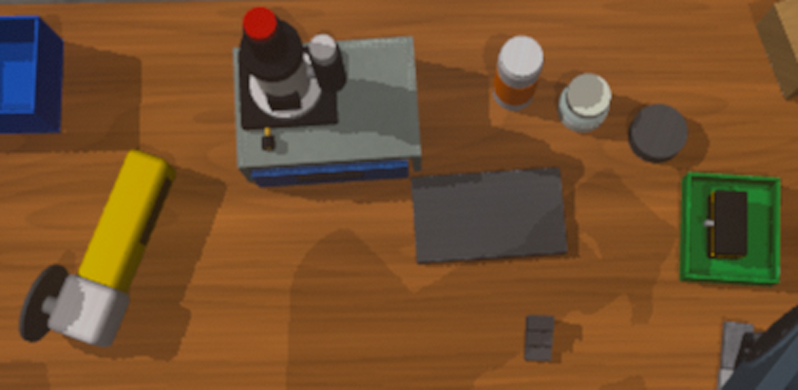

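View pics/s11.png

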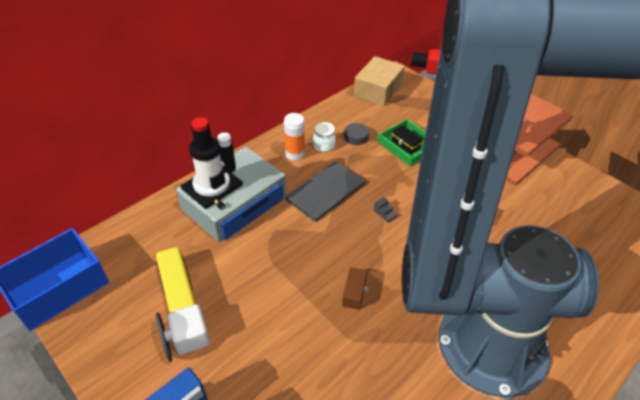

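Run:
```python
from row import *
def edge(f,lo,hi):
    im=dict(np.load(f)); H,S,V=masks(im); T=im.get('T')
    b=(H>105)&(H<125)&(S>120); b[:lo]=0; b[hi:]=0; b[:,:225]=0
    if T is None: b[:,310:]=0
    else: b[:,445:]=0
    for u in ((240,260,280,295) if T is None else (270,300,390)):
        v=np.where(b[:,u])[0]
        if len(v): 
            q=[ (ray(im,[u,x],z,T)[0]-M)@ex*1000 for x,z in((v.min()-.5,.066),(v.max()+.5,.066),(v.max()+.5,.004),(v.min()-.5,.004))]; print(f,u,v.min(),v.max(),np.round(q,1))
edge('/tmp/top0.npz',185,215); edge('/tmp/t11.npz',140,165)
edge('/tmp/w9.png.npz',105,165); edge('/tmp/w11.png.npz',180,235)
t=dict(np.load('/tmp/t11.npz'))
for u,v in((238,167),(418,158)): print('roof edge',((ray(t,[(u+.5)/1.9+89.5,(v+.5)/1.9+59.5],.082)[0]-M)@ex*1000).round(1))
g=dict(np.load('/tmp/w11.png.npz'))['pixels'][170:260,210:430][:,:,::-1]; cv2.imwrite('pics/crop12.png',cv2.resize(g,None,fx=3.6,fy=3.6,interpolation=cv2.INTER_CUBIC))
```

```text
/tmp/top0.npz 240 198 200 [-48.2 -55.9 -45.4 -37.3]
/tmp/top0.npz 260 196 199 [-46.3 -56.7 -46.2 -35.4]
/tmp/top0.npz 280 194 198 [-44.5 -57.5 -47.  -33.5]
/tmp/top0.npz 295 193 197 [-44.5 -57.4 -47.  -33.4]
/tmp/t11.npz 240 149 151 [80.5 72.5 89.3 97.7]
/tmp/t11.npz 260 148 150 [79.8 71.8 88.6 97. ]
/tmp/t11.npz 280 146 149 [81.7 71.  87.8 99. ]
/tmp/t11.npz 295 145 148 [81.8 71.1 87.9 99.1]
/tmp/w9.png.npz 270 118 154 [-86.  -48.5  -7.9 -54.2]
/tmp/w9.png.npz 300 118 154 [-86.  -48.4  -7.8 -54.2]
/tmp/w9.png.npz 390 117 154 [-86.8 -48.3  -7.6 -55.2]
/tmp/w11.png.npz 270 191 223 [ 24.7  80.4 142.1  75.4]
/tmp/w11.png.npz 300 191 223 [ 24.7  80.4 142.   75.4]
/tmp/w11.png.npz 390 191 223 [ 24.6  80.3 142.   75.3]
roof edge 82.4
roof edge 79.0
```

View pics/crop12.png

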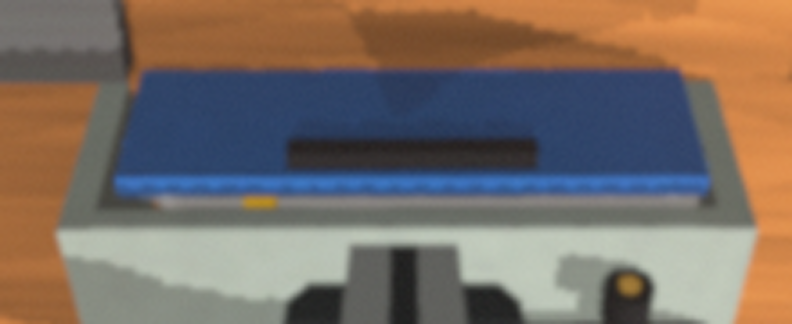

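Panel travel is about 129 mm in all three measurements. The panel's inner edge (80.4 mm) lies on the cabinet face (about 80.7 mm), and the force rose to a hard stop, so the drawer is home. One bystander check, then hand in.

Run:
```python
from row import *
a=dict(np.load('/tmp/top0.npz'))['pixels'].astype(int); b=dict(np.load('/tmp/t11.npz'))['pixels'].astype(int)
for n,(v0,v1,u0,u1) in dict(step=(222,252,362,386),can=(75,116,348,380),jar=(95,130,383,413),ring=(113,148,420,456),grinder=(138,245,100,183)).items():
    g=lambda i:cv2.cvtColor(i[v0-8:v1+8,u0-8:u1+8].astype(np.uint8),cv2.COLOR_RGB2GRAY).astype(np.float32)
    print(n,np.round(cv2.phaseCorrelate(g(a),g(b)),2).tolist() if 0 else [np.round(x,2) for x in cv2.phaseCorrelate(g(a),g(b))])
print(r.current_t()); r.hand_in()
```

```text
step [array([0.19, 0.47]), np.float64(0.59)]
can [array([-0.03,  0.05]), np.float64(1.0)]
jar [array([-0.03, -0.03]), np.float64(1.0)]
ring [array([-0.03,  0.06]), np.float64(0.94)]
grinder [array([-0.02,  0.44]), np.float64(0.72)]
74.925
the job is handed in; nothing more can be done
```

The job is handed in at 74.9 s of the 210 s. By my last checks everything is where it should be; the hand-in reports no verdict.

- **Lens case:** it lies inside the green tray.
- **Row:** all five coupons went onto the plate side by side with a 38–40 mm pitch, within about 2 mm of the mouth's middle line. I pushed them in as one block. The last coupon's outer face ended about 11 mm inside the mouth, and the row was closed and straight when I last saw it.
- **Drawer:** it travelled about 129 mm to a hard stop (about 26 N). The back of its front panel lies on the cabinet's face, so I take it as home within about 2 mm. With the drawer shut I could not measure the coupons again.
- **Bystanders:** the step block, spray can, paste jar, weld ring and grinder show shifts under half a pixel (about 1 mm). I did not measure the wire brush: it is in place in the top pictures up to the final drawer push, and the arm partly hides it in the last one.
- **Disturbances:** I saw no coupon knocked aside and no loosened grip. No check failed. The cabinet's turn came out between 2.3° and 3.2° in different measurements, and I used 2.6°.

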